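Pin the hold-down bar and start the mould shaker

TASK

A praline mould lies on the air-driven vibrating table with the hold-down bar resting over it. First push the loose clevis pin, nose first from the lever's side, through the fork and the bar's eye until its head is right home against the fork. Then switch the vibrator on, to shake the air out of the filling: lift the locking collar of the valve lever, throw the lever over, without forcing it, to where the collar drops fully into the notch of the stop, so that it is locked on; let go of everything and leave the mould and the other things where they are.

Things in the scene. Friction and masses are not known exactly. Their poses are not given: they have to be found in the camera images.
- shaker: the fixed vibrating table: steel plate 228 (x) x 262 (y) mm on a base, plate top 58 mm up. z up, x away from the robot, y left; origin under its middle. A hold-down bar, hinged at the back, runs forward over the mould; its front eye rests in the fork at the middle of the front edge, holes in line. The air valve with its lever stands at the left side.
- pin: clevis pin, steel, 67 mm long, about 0.1 kg, lying on the table in front of the valve, left of the fork. Head: upright flat-sided block 20 mm wide (x), 20 mm along the pin (y), 36 mm tall (z), to be pinched across x from above. Origin: centre of the head's underside. From the head's foot a round shank 12 mm thick runs level to -y, its axis 6 mm above the origin.
- pin_head (a point): the pin's shoulder: the point on the shank's axis where the shank leaves the head (from the pin's origin 10 mm to -y and 6 mm up); it ends up against the fork. Axes as the pin's. The nose is 47 mm from here to -y; the last 7 mm taper to 5 mm.
- fork_hole (a point): centre of the hole in the fork's outer face on the lever's side, 90 mm above the table top. Axes as the shaker's; the pin goes in along -y, level. Two 6 mm cheeks, 30 mm wide, and between them the bar's 10 mm eye: 25 mm in all. Holes 13.5 mm (eye 14.5 mm), chamfered; cheeks rise 15 mm above the hole's centre. The mould behind (+x) has its top 12 mm below the hole's centre.
- lever_pivot (a point): pivot of the valve lever, 40 mm above the table top; axes as the shaker's. The lever swings in this frame's y-z plane: locked off it leans 0.45 rad to +y (left); on is over to -y (right), towards the mould. Notched quadrant plates stand either side of it, their rim 56 mm from the pivot (68 mm beyond the off notch, at the far left).
- collar_grip (a point): middle of the lever's locking collar, a knurled dark sleeve 29 mm thick (rims 32 mm), 22 mm tall, 83 mm from the pivot when down. z along the lever away from the pivot, x along the pivot axis. The lever ends in a black knob 22 mm wide, its top 41 mm above this point when the collar is down. Pinch the collar along x with the knob between the fingers; over 25 mm free each side.
- lever (a joint): valve lever's angle, rad: 0 locked off (left), growing to the right, at most 1.16. The on notch is cut in the rim of an adjustable stop, a dark segment clamped to the quadrant where the last user set it: anywhere from 0.70 to 1.00. A raised collar passes over it; a released one drops in and halts the lever. The lever takes 1 to 3 N at the collar to turn and stays where left; do not force it.
- collar (a joint): lift of the collar along the lever, m: 0 down in a notch, 0.0125 at its upper end stop. A spring presses it down, 5 N (down) to 8 N (up). Its cross pin lies in the off notch, 10 mm deep, and blocks the lever until the collar is up more than 0.010. Let go between the notches it rides on the rim at 0.010; it falls to 0 only in the off notch or in the stop's notch.
- mould_a: the clear praline mould, partly filled, 206 x 241 x 20 mm, lying in the corner angles of the vibrating table under the hold-down bar; origin at its underside. It stays as it is.
- praline_1: left-hand one (nearer the fork) of two loose chocolate pralines in front of the vibrating table, 25 x 25 x 16 mm; origin at its underside. A bystander.
- praline_2: the other, right-hand one of the two loose pralines, 25 x 25 x 16 mm; origin at its underside. A bystander.
- nib_bowl: small steel bowl of cocoa nibs, 76 mm across, 35 mm high, right of the vibrating table; origin at its underside. A bystander.
- spice_jar_1: small glass jar with a black cap, 41 mm across, 105 mm high, at the left on the cream board; origin at its underside. A bystander.
- nozzle_2: small steel piping nozzle standing on its wide end, 19 mm across, 33 mm high, right of the vibrating table; origin at its underside. A bystander.

How it is judged:
On the way, in this order (a step that is already met when the one before it is completed fails the run):
1. the clevis pin is through fork and eye with its head home against the fork (y of pin_head in the frame of fork_hole between -0.004 and 0.004 m and x of pin_head in the frame of fork_hole between -0.004 and 0.004 m and z of pin_head in the frame of fork_hole between -0.004 and 0.004 m and angle between the y axis of pin and the y axis of fork_hole, either way round below 0.15 rad), for 0.2 s.
2. the lever is thrown over and the collar is down in the stop's notch (value of joint lever above 0.55 rad and value of joint collar below 0.003 m and velocity of joint lever between -0.1 and 0.1 rad/s), for 0.2 s.
At the end, for the whole second after the job is handed in: the pin is through the fork and the bar's eye with its head within 4 mm of the fork's face; the lever is thrown over (beyond 0.55 rad) with the collar down in the stop's notch (lift under 3 mm), at rest (all of step 1 and all of step 2); the robot touches nothing.
It fails at once if the mould is shifted by more than 12 mm (distance of mould_a from where it was at the start of the episode above 0.012 m).
It fails at once if a praline, the bowl, the nozzle or the jar is moved by more than 30 mm (distance of any of praline_1, praline_2, nib_bowl, nozzle_2, spice_jar_1 from where it was at the start of the episode above 0.03 m).
It fails at once if the lever is forced against a notch with a load of over 100 N on its cross pin (some 50 N at the collar) (contact force between crosspin and onwall_0 above 50 N or contact force between crosspin and onwall_1 above 50 N or contact force between crosspin and rim0_0 above 50 N or contact force between crosspin and rim0_1 above 50 N).
It also fails if it takes over 67 s, if anything falls off the work surface, if the arm or the gripper's body presses on something with over 40 N, if the wrist force passes 120 N, or if a joint passes its speed limit or range.

ROBOT

A 6-joint arm with a two-finger parallel gripper is mounted at the origin on a cart in front of the work surface, level with it; the furniture and walls round the work are solid. World frame = base frame: x ahead of the robot, y to its left, z up, the work surface at z = 0. Lengths are in m, angles in rad, forces in N, time in s.
With the tool pointing down it reaches from about 0.375 to 0.75 m from the base axis. Payload 9 kg.
Tool frame: the origin (TCP) lies midway between the tips of the shut fingers; the grasp point (between the pads) lies 19 mm behind it (pinch_z is the distance from the TCP to the grasp point, in m); z points along the fingers, y is the line along which they close (so a half turn about z gives the same grasp; the last joint's range is limited). The gripper opens to 85 mm and grips with 20 to 120 N. Pads are 22 mm wide; open, the fingers measure 114 mm over their backs; the gripper's body (76 mm by 85 mm) begins 54 mm behind the grasp point. The pads swing forward as they close: fully open they stand 13 mm farther back than shut.
Start: joints at [-0.218, 0.104, 0.097, 1.564, 0, 1.353], TCP at [0.6, 0, 0.231] pointing down, gripper open.
Joint ranges: [-2.99, 2.99], [-0.84, 1.86], [-1.1, 1.16], [-1.84, 2.11], [-1.51, 1.56], [-3.14, 3.14]. Speed limits (rad/s): [2.22, 2.22, 2.57, 3.14, 3.14, 3.14].

INTERFACE

Orientations are given as a rotation vector (axis times angle).
In Python, from station import move_pose, move_straight, move_j, gripper_to, dwell, inverse_kinematics, read_camera, camera_params, Unreachable, hand_in, boxes_of, silhouettes, mark_of, current_time, current_joint_positions, current_joint_velocities, current_joint_efforts, current_eef_pos, current_tcp_rot, current_wrist_force, current_torque, current_width, current_finger_force, pinch_z gives the robot as it stands. Calls block until the motion is done:
- move_pose(position, orientation): joint-space move of the TCP to a pose.
- move_straight(position, feed=0.15, attitude=None): straight line of the TCP; attitude=None keeps the orientation; feed is the mean speed in m/s.
- move_j(angles): joint-space move.
- gripper_to(opening): finger opening in m; the grip force is fixed at half the most; returns when the fingers have stopped.
- dwell(seconds).
- inverse_kinematics(position, orientation): joint angles nearest the present ones, or None.
- read_camera(name): name is "scene" or "side" or "wrist"; returns the picture (400x640x3 uint8, red, green, blue); there is no depth.
- camera_params(name): a dict with "fx", "fy", "cx", "cy" (pixels), "D" ([k1, k2, p1, p2, k3] as OpenCV has them; the pictures are not rectified), "R" (3x3) and "t" (3): a world point X has camera coordinates R X + t. Camera axes: x right, y down, z forward; pixel columns grow to the right and rows downward; lengths in m; the calibration is good to about 2 mm. A picture is of the moment at which its call begins: read the wrist's pose just before it. camera_params takes no time and is no camera call; for the wrist camera it gives the pose at the moment of the call.
A pose or a line that the arm cannot do raises Unreachable and nothing moves.
- hand_in(): hands the job in; it is judged then, once.
Trained networks look in the newest picture that a camera, given by its name, has taken for a name from the list of things; names that differ only in an ending like _2 or _b are one class to them, and where a whole thing is asked for, a point or a joint stands for the part that bears it (a point fixed in the world has none). Each returns a list of dicts, best first, with "confidence" (0 to 1); they miss things now and then, are a little off and sometimes report something else, mostly with a low value. They report only what shows in the picture. A call takes as long as a camera call.
- boxes_of(camera, label): "location" ([row, column] in pixels, amid what is visible of it).
- silhouettes(camera, label): "region" (400x640 bool, what is visible of it) and "location" ([row, column] in pixels, amid what is visible of it).
- mark_of(camera, label): "location" ([row, column] in pixels: a listed point, or the origin of a listed thing).
Readings, each from a call of its own:
- current_time(): time.
- current_joint_positions(): joint angles.
- current_joint_velocities(): joint speeds.
- current_joint_efforts(): joint torques, N m.
- current_eef_pos(): TCP position.
- current_tcp_rot(): TCP orientation.
- current_wrist_force(): force on the tool from outside, world axes, zero at the start.
- current_torque(): the same for the moment, N m.
- current_width(): finger opening in m.
- current_finger_force(): force on a finger pad.
Only numpy, scipy, OpenCV 4.12 (cv2) and the standard library are available. Lean on these libraries where they do the work, as an engineer would, in place of code of your own. Each camera call takes 0.05 s, during which the arm holds its last target. There are 200 camera calls.

## Working session

There is one attempt and no reset: what is moved stays moved. The work goes in short steps, each a Python script; the robot and the scene stay as the last script left them, time stands still between calls to the robot, and variables do not carry over. Pictures are saved under pics/ and viewed, at most 10 in all, crops included, and the job is handed in when it is done.

```bash
mkdir -p pics
cat > h.py <<'E'
import numpy as np, cv2
from station import *
from scipy.spatial.transform import Rotation as Rn
def ray(cp,loc):
    K=np.array([[cp['fx'],0,cp['cx']],[0,cp['fy'],cp['cy']],[0,0,1.]])
    p=cv2.undistortPoints(np.array([[[loc[1],loc[0]]]],float),K,np.array(cp['D'],float))[0,0]
    R=np.array(cp['R']);t=np.array(cp['t'])
    d=R.T@np.array([p[0],p[1],1]);return -R.T@t,d/np.linalg.norm(d)
def tri(rays):
    A=np.zeros((3,3));b=np.zeros(3)
    for o,d in rays:
        P=np.eye(3)-np.outer(d,d);A+=P;b+=P@o
    X=np.linalg.solve(A,b)
    return X,[round(1000*np.linalg.norm((np.eye(3)-np.outer(d,d))@(X-o)),1) for o,d in rays]
def plane(r,z):
    o,d=r;return o+d*(z-o[2])/d[2]
def save(cam,name):
    im=read_camera(cam);cv2.imwrite('pics/'+name,im[:,:,::-1]);return im
E
python3 - <<'E'
from h import *
np.set_printoptions(precision=4,suppress=True)
cps={c:camera_params(c) for c in('scene','side','wrist')}
for c in cps: save(c,c+'0.png')
print(current_tcp_rot(),current_time())
for l in ['shaker','pin','pin_head','fork_hole','lever_pivot','collar_grip','mould_a','spice_jar_1','praline_1']:
    rs=[]
    for c in cps:
        m=mark_of(c,l)
        print(l,c,[(round(q['confidence'],2),np.round(q['location'],1)) for q in m[:2]])
        if m and m[0]['confidence']>.4: rs.append(ray(cps[c],m[0]['location']))
    if len(rs)>1: print('   ',*tri(rs))
print(current_time())
E
```

```text
[-2.2209 -2.2208  0.0008] 0.15
shaker scene [(0.6, array([238.4, 368.3])), (0.48, array([304.5, 393.2]))]
shaker side []
shaker wrist []
pin scene [(0.55, array([220. , 281.6]))]
pin side [(0.62, array([202. , 292.2]))]
pin wrist [(0.89, array([201.8, 245.3]))]
    [ 0.5056 -0.0477 -0.0068] [np.float64(0.2), np.float64(2.6), np.float64(2.8)]
pin_head scene [(0.69, array([171.2, 284.3])), (0.46, array([217. , 282.6]))]
pin_head side [(0.45, array([195.6, 293.9]))]
pin_head wrist [(0.72, array([209.9, 245.8]))]
    [ 0.5269 -0.044   0.0861] [np.float64(55.6), np.float64(58.4), np.float64(18.7)]
fork_hole scene [(0.85, array([225.5, 329.1]))]
fork_hole side [(0.63, array([234.7, 277.3]))]
fork_hole wrist [(0.31, array([209.5, 247.4]))]
    [ 0.4933 -0.2829  0.0847] [np.float64(3.2), np.float64(3.2)]
lever_pivot scene [(0.73, array([202.1, 320.4]))]
lever_pivot side [(0.63, array([203.4, 325.5]))]
lever_pivot wrist [(0.93, array([259.6, 325.9]))]
    [ 0.6083 -0.1083  0.0412] [np.float64(2.6), np.float64(3.4), np.float64(1.7)]
collar_grip scene [(0.6, array([171.9, 315.2])), (0.49, array([221.5, 368.7]))]
collar_grip side [(0.53, array([174.2, 327.6]))]
collar_grip wrist [(0.7, array([266.8, 328.3]))]
    [ 0.6124 -0.0742  0.1208] [np.float64(9.5), np.float64(7.5), np.float64(4.8)]
mould_a scene [(0.58, array([223.6, 367.8]))]
mould_a side [(0.88, array([248.9, 335.8]))]
mould_a wrist []
    [ 0.6327 -0.2829  0.0387] [np.float64(0.9), np.float64(0.9)]
spice_jar_1 scene [(0.76, array([172.5, 284. ]))]
spice_jar_1 side [(0.69, array([151. , 351.7]))]
spice_jar_1 wrist []
    [0.6922 0.2048 0.0152] [np.float64(1.4), np.float64(1.4)]
praline_1 scene [(0.67, array([272.5, 350.1])), (0.66, array([281.6, 363.8]))]
praline_1 side [(0.4, array([304.1, 266.8])), (0.18, array([198.4, 294.1]))]
praline_1 wrist []
1.5
```

View pics/scene0.png

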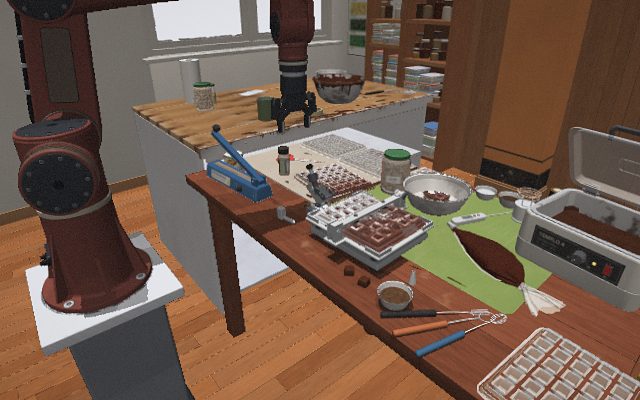

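View pics/side0.png

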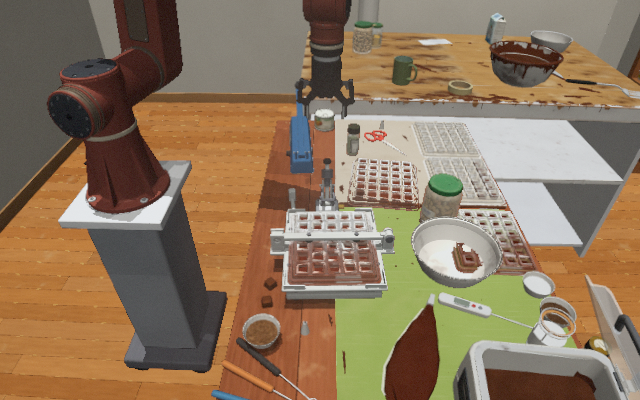

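The scene shows the shaker near (0.63, -0.28), with the lever at about (171, 315) in the scene view. The pin lies to its left, near the table's front edge. I'll get closer wrist views, some of them tilted toward the fork hole.

```bash
cat >> h.py <<'E'
DOWN=Rn.from_matrix([[0,1,0],[1,0,0],[0,0,-1.]])
def att(tilt=0,yaw=0):  # tilt>0: fingers lean towards -y ; yaw about world z
    return (Rn.from_euler('z',yaw)*Rn.from_euler('x',-tilt)*DOWN).as_rotvec()
E
python3 - <<'E'
from h import *
np.set_printoptions(precision=4,suppress=True)
cp=camera_params('wrist');R=np.array(cp['R']);print('cam',-R.T@cp['t'],'fwd',R[2],cp['fx'])
obs={}
views=[([.50,-.03,.25],0),([.56,-.15,.30],0),([.52,-.02,.22],.6),([.57,.0,.27],.6)]
for i,(p,t) in enumerate(views):
    try: move_pose(p,att(t))
    except Unreachable: print('unreach',i);continue
    dwell(.2)
    cp=camera_params('wrist');save('wrist',f'w1_{i}.png')
    for l in ['pin','pin_head','fork_hole','lever_pivot','collar_grip','mould_a','shaker']:
        m=mark_of('wrist',l)
        print(i,l,[(round(q['confidence'],2),np.round(q['location'],1)) for q in m[:2]])
        if m and m[0]['confidence']>.4: obs.setdefault(l,[]).append(ray(cp,m[0]['location']))
for l in obs:
    if len(obs[l])>1: print(l,*tri(obs[l]))
print(current_time())
w=[cv2.imread(f'pics/w1_{i}.png') for i in range(4)]
import os
w=[x if x is not None else np.zeros((400,640,3),np.uint8) for x in w]
cv2.imwrite('pics/m1.png',cv2.resize(np.vstack([np.hstack(w[:2]),np.hstack(w[2:])]),(800,500),interpolation=cv2.INTER_AREA))
E
```

```text
cam [0.6003 0.0842 0.3741] fwd [ 0.0003 -0.3262 -0.9453] 300.75059726361064
0 pin [(0.72, array([176.6, 324.3]))]
0 pin_head [(0.94, array([182.3, 325.3]))]
0 fork_hole [(0.94, array([369.4, 312.5]))]
0 lever_pivot [(0.63, array([234.1, 404.3]))]
0 collar_grip [(0.57, array([231.7, 427.3]))]
0 mould_a [(0.91, array([356.1, 404.4]))]
0 shaker [(0.16, array([233.1, 405.5]))]
1 pin [(0.84, array([ 84.2, 276.7]))]
1 pin_head [(0.8, array([ 86.5, 281.1]))]
1 fork_hole [(0.62, array([272. , 269.6]))]
1 lever_pivot [(0.66, array([133.3, 359.6])), (0.42, array([311.9, 272.2]))]
1 collar_grip [(0.93, array([105.4, 363.9]))]
1 mould_a [(0.64, array([262.5, 363.1])), (0.2, array([271.3, 267.7]))]
1 shaker [(0.49, array([ 80.8, 278.1]))]
2 pin [(0.76, array([ 79.4, 306.6]))]
2 pin_head [(0.7, array([ 86.9, 305.9]))]
2 fork_hole [(0.82, array([259.8, 302.6]))]
2 lever_pivot [(0.83, array([147. , 401.1]))]
2 collar_grip [(0.61, array([178.2, 418.1])), (0.47, array([ 84.9, 307.9]))]
2 mould_a [(0.88, array([239.6, 384.1]))]
2 shaker [(0.65, array([149.4, 397.7]))]
3 pin [(0.61, array([ 71.2, 265.1]
[... 265 characters left out ...]
pin [ 0.5073 -0.0465  0.0028] [np.float64(2.4), np.float64(3.6), np.float64(2.3), np.float64(1.3)]
pin_head [ 0.5098 -0.0508  0.0125] [np.float64(0.8), np.float64(1.2), np.float64(1.4), np.float64(1.5)]
fork_hole [ 0.496  -0.2843  0.0927] [np.float64(3.7), np.float64(1.2), np.float64(1.7), np.float64(1.6)]
lever_pivot [ 0.6141 -0.1106  0.0369] [np.float64(2.8), np.float64(1.6), np.float64(1.7), np.float64(1.8)]
collar_grip [ 0.6091 -0.0724  0.1162] [np.float64(1.5), np.float64(1.6), np.float64(0.6), np.float64(1.4)]
mould_a [ 0.6238 -0.2911  0.0596] [np.float64(1.0), np.float64(2.0), np.float64(3.7), np.float64(4.0)]
shaker [ 0.5505 -0.0367  0.1349] [np.float64(31.1), np.float64(31.1)]
6.175
```

View pics/m1.png

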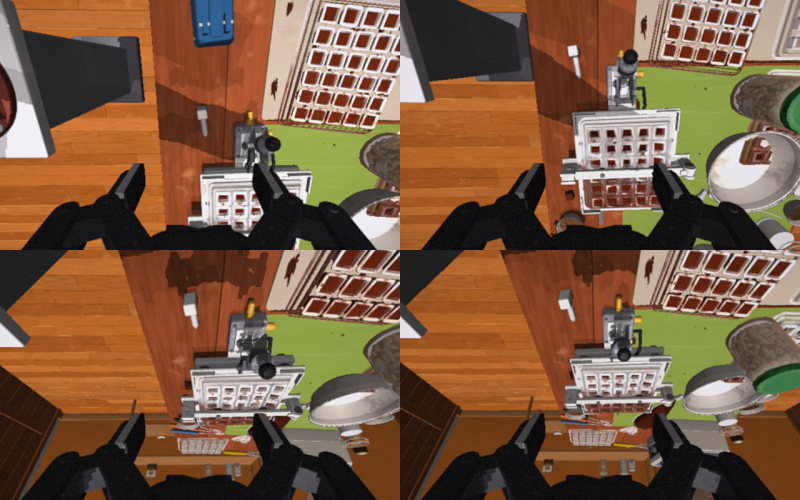

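View 1 (top right) shows the pin at about (574, 62) and the fork at about (570, 175). The shaker and the pin are both yawed slightly positive. Next come close views from several places, and rectified images for the yaws.

```bash
cat > rect.py <<'E'
from h import *
def rectify(im,cp,z,x0,x1,y0,y1,s=2500):  # cols=x, rows=-y ; s px per m
    xs=np.arange(x0,x1,1/s);ys=np.arange(y1,y0,-1/s)
    X,Y=np.meshgrid(xs,ys);P=np.stack([X,Y,np.full_like(X,z)],-1).reshape(-1,1,3)
    K=np.array([[cp['fx'],0,cp['cx']],[0,cp['fy'],cp['cy']],[0,0,1.]])
    q,_=cv2.projectPoints(P,cv2.Rodrigues(np.array(cp['R']))[0],np.array(cp['t'],float),K,np.array(cp['D'],float))
    q=q.reshape(X.shape+(2,)).astype(np.float32)
    return cv2.remap(im,q[...,0],q[...,1],cv2.INTER_LINEAR)
E
python3 - <<'E'
from rect import *
import pickle
np.set_printoptions(precision=4,suppress=True)
obs={};sv=[]
views=[([.55,-.17,.22],.6),([.48,-.15,.2],.5),([.50,-.11,.2],.15),([.47,-.08,.2],.0),([.53,-.14,.16],.0),([.6,-.26,.33],0),([.5,-.22,.25],0.3)]
for i,(p,t) in enumerate(views):
    try: move_pose(p,att(t))
    except Unreachable: print('unreach',i);continue
    dwell(.2)
    cp=camera_params('wrist');im=save('wrist',f'w2_{i}.png');sv.append((i,cp))
    for l in ['pin','pin_head','fork_hole','lever_pivot','collar_grip','mould_a']:
        m=mark_of('wrist',l)
        if m and m[0]['confidence']>.4: obs.setdefault(l,[]).append((ray(cp,m[0]['location']),i,m[0]['confidence']))
    s=silhouettes('wrist','pin')
    if s and s[0]['confidence']>.5:
        mk=rectify(s[0]['region'].astype(np.uint8)*255,cp,.006,.44,.60,-.15,.02)
        ys,xs=np.where(mk>127)
        if len(ys)>200:
            P=np.c_[.44+xs/2500,.02-ys/2500];print(i,'pin rect',cv2.minAreaRect(P.astype(np.float32)*1000),P.min(0),P.max(0),
              'lowend x',P[P[:,1]<P[:,1].min()+.015].mean(0), 'bounds z.036 n/a')
            q=P[(P[:,1]<P[:,1].min()+.03)&(P[:,1]>P[:,1].min()+.004)]
            print('   shank fit dx/dy',np.polyfit(q[:,1],q[:,0],1)[0])
for l in obs:
    rs=[o[0] for o in obs[l]]
    if len(rs)>1: print(l,*tri(rs),[(o[1],round(o[2],2)) for o in obs[l]])
print(current_time(),current_tcp_rot())
pickle.dump(sv,open('sv.pkl','wb'))
d=dict(sv)
a=rectify(cv2.imread('pics/w2_5.png'),d[5],.078,.46,.78,-.45,-.08,1250)
b=cv2.imread('pics/w2_1.png');c=cv2.imread('pics/w2_6.png')
o=np.zeros((600,800,3),np.uint8);o[:a.shape[0],:a.shape[1]]=a
b=cv2.resize(b[60:360,150:550],(400,300));c=cv2.resize(c[60:360,150:550],(400,300));o[:300,400:]=b;o[300:,400:]=c
cv2.imwrite('pics/m2.png',o)
E
```

```text
1 pin rect ((513.70068359375, -89.91172790527344), (11.955804824829102, 24.545801162719727), 3.36641001701355) [ 0.5072 -0.102 ] [ 0.52  -0.078] lowend x [ 0.5144 -0.0937] bounds z.036 n/a
   shank fit dx/dy -0.0928261389334676
2 pin rect ((510.4720153808594, -68.50397491455078), (22.061738967895508, 67.99539184570312), 8.130183219909668) [ 0.4964 -0.102 ] [ 0.5196 -0.0356] lowend x [ 0.5138 -0.0937] bounds z.036 n/a
   shank fit dx/dy -0.14358839355638295
3 pin rect ((512.0529174804688, -68.40217590332031), (22.728906631469727, 66.27367401123047), 8.972494125366211) [ 0.4972 -0.1012] [ 0.5208 -0.036 ] lowend x [ 0.5135 -0.0929] bounds z.036 n/a
   shank fit dx/dy -0.14886034272557058
4 pin rect ((509.6810607910156, -67.48648071289062), (24.133777618408203, 70.42852783203125), 9.462359428405762) [ 0.4928 -0.102 ] [ 0.52   -0.0328] lowend x [ 0.5137 -0.0938] bounds z.036 n/a
   shank fit dx/dy -0.13115960229103166
5 pin rect ((510.3032531738281, -76.93731689453125), (18.061779022216797, 48.47636795043945), 3.2519452571868896) [ 0.5    -0.1008] [ 0.52   -0.0532] lowend x [ 0.5143 -0.09
[... 409 characters left out ...]
.88)]
lever_pivot [ 0.6111 -0.108   0.0393] [np.float64(1.3), np.float64(0.8), np.float64(0.8), np.float64(1.0), np.float64(1.0)] [(1, 0.82), (2, 0.62), (3, 0.89), (4, 0.92), (5, 0.71)]
collar_grip [ 0.4862 -0.0265  0.3449] [np.float64(50.8), np.float64(27.1), np.float64(31.2), np.float64(34.4), np.float64(70.1)] [(1, 0.83), (2, 0.7), (3, 0.72), (4, 0.73), (6, 0.41)]
pin [ 0.505  -0.0459 -0.0001] [np.float64(0.6), np.float64(0.4), np.float64(0.7)] [(2, 0.59), (3, 0.73), (4, 0.64)]
pin_head [ 0.5175 -0.0659  0.2671] [np.float64(53.3), np.float64(68.1), np.float64(14.6), np.float64(67.4), np.float64(78.3)] [(2, 0.9), (3, 0.82), (4, 0.85), (5, 0.59), (6, 0.58)]
14.4417 [ 2.0601  2.0599 -0.3113]
```

View pics/m2.png

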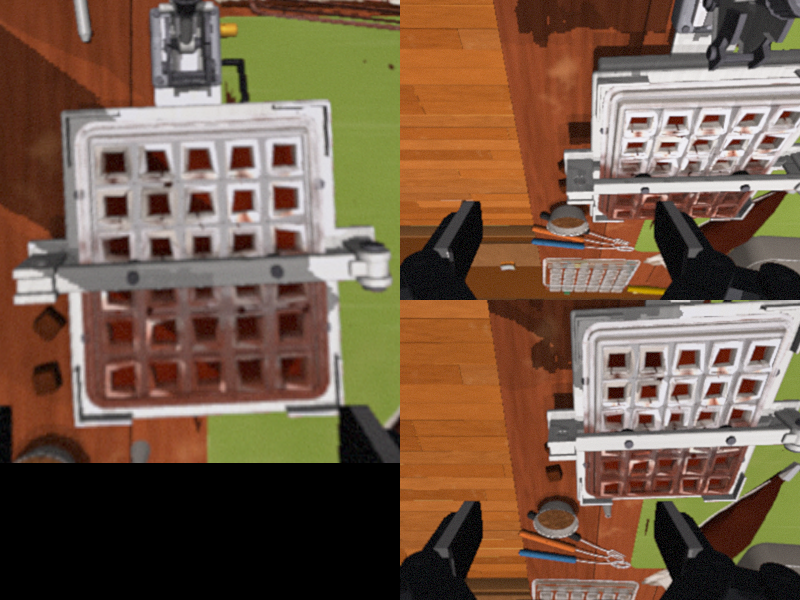

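The yaw of the shaker comes to about +0.048 and its centre to (0.622, -0.291). The pin's yaw is about 0.15 and its origin about (0.5055, -0.0455). The pivot and collar agree with the stated lean. Next I pick up the pin, then re-measure the fork hole constrained to its height.

Run:
```python
from h import *
np.set_printoptions(precision=4,suppress=True)
a=att(0,.15);x,y=.5049,-.0415
gripper_to(.05)
move_pose([x,y,.10],a);move_straight([x,y,.005],.12)
f0=np.array(current_wrist_force());gripper_to(0.0);print('w',current_width(),current_finger_force(),f0,current_wrist_force())
a=att(0,.048)
move_straight([x,y,.12],.15,a)
print('w',current_width())
for p,t in [([.45,-.15,.2],.25),([.50,-.17,.2],.25),([.54,-.15,.2],.3)]:
    move_pose(p,att(t,.048));dwell(.15)
    cp=camera_params('wrist');read_camera('wrist')
    m=mark_of('wrist','fork_hole')
    for q in m[:1]: print(round(q['confidence'],2),q['location'],plane(ray(cp,q['location']),.09))
move_pose([.4945,-.19,.0895],att(0,.048));dwell(.3)
print(current_wrist_force(),current_eef_pos(),current_time())
i1=save('wrist','w3.png')
i2=save('scene','s3.png');i3=save('side','d3.png')
for c in('scene','side','wrist'):
  for l in ('pin_head','fork_hole'):
    cp=camera_params(c);print(c,l,[(round(q['confidence'],2),np.round(q['location'],1),plane(ray(cp,q['location']),.09)) for q in mark_of(c,l)[:2]])
o=np.zeros((600,800,3),np.uint8);o[:400,:640]=i1
r=lambda im,a,b:cv2.resize(im[a-25:a+25,b-50:b+50],(400,200),interpolation=cv2.INTER_CUBIC)
o[400:,:400]=r(i2,222,325);o[400:,400:]=r(i3,220,290)
cv2.imwrite('pics/m3.png',o[:,:,::-1])
```

```text
w 0.018984444006728825 59.08949375152588 [ 0.3259 -0.3802  0.5508] [-0.8613  0.1946  5.3565]
w 0.018982990998706463
0.97 [271.5, 269.8] [ 0.4934 -0.2883  0.09  ]
[-0.2414 -0.4799 -0.4369] [ 0.4954 -0.1896  0.0906] 20.9167
scene pin_head [(0.47, array([209.4, 308.1]), array([ 0.501 , -0.1862,  0.09  ]))]
scene fork_hole [(0.56, array([227. , 329.3]), array([ 0.4855, -0.2901,  0.09  ]))]
side pin_head [(0.73, array([207.9, 280.9]), array([ 0.4939, -0.1948,  0.09  ])), (0.55, array([204.2, 325.5]), array([ 0.6058, -0.1764,  0.09  ]))]
side fork_hole [(0.71, array([234.3, 277.7]), array([ 0.4956, -0.2918,  0.09  ]))]
wrist pin_head [(0.92, array([283.4, 317.3]), array([ 0.4952, -0.2028,  0.09  ]))]
wrist fork_hole [(0.27, array([114.1, 508.9]), array([ 0.5774, -0.1092,  0.09  ]))]
```

View pics/m3.png

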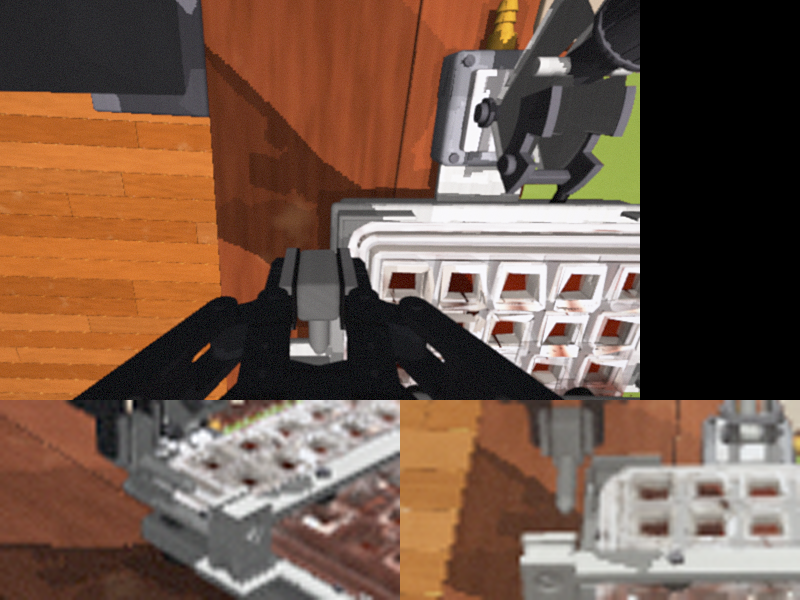

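The pin is held, and it shows in all three views with its nose short of the fork; the fork is near column 277 in the side view. Now a stepwise insertion that yields to lateral force.

```bash
cat > ins.py <<'E'
from h import *
import sys
np.set_printoptions(precision=4,suppress=True)
YAW=.048;d=np.array([np.sin(YAW),-np.cos(YAW),0]);lat=np.array([np.cos(YAW),np.sin(YAW),0]);up=np.array([0,0,1.])
def insert(hole,s0,send,step=.003,fmax=12,k=1.2e-4,off=.014,dz=-.001):
    """advance shoulder from s0 to send (distance to the face); admittance sideways"""
    c=np.array(hole,float);s=s0;a=att(0,YAW)
    move_straight(c-d*(s+off)+up*dz,.08,a);dwell(.3);f0=np.array(current_wrist_force());print('bias',f0,current_eef_pos())
    while s>send+1e-6:
        s=max(send,s-step)
        move_straight(c-d*(s+off)+up*dz,.05,a);dwell(.05)
        f=np.array(current_wrist_force())-f0;e=np.array(current_eef_pos())
        sa=(c-d*off-e)@d
        fl,fa,fz=f@lat,f@d,f[2]
        print('s %.4f act %.4f  Fax %.1f Flat %.1f Fz %.1f lat %.4f z %.4f w %.4f'%(s,sa,fa,fl,fz,(e-np.array(hole))@lat,e[2],current_width()))
        if fa<-fmax: break
        c+=lat*np.clip(k*fl,-.001,.001)+up*np.clip(k*fz,-.001,.001) if s<.047 else 0
    print(current_time(),'c',c);return s,c
E
python3 - <<'E'
from ins import *
insert([.495,-.2855,.09],.062,.030)
E
```

```text
bias [ 0.3489 -0.3897 -0.4732] [ 0.4914 -0.2094  0.089 ]
s 0.0590 act 0.0589  Fax -0.8 Flat -0.8 Fz -0.8 lat 0.0000 z 0.0890 w 0.0189
s 0.0560 act 0.0559  Fax -0.3 Flat 0.2 Fz -0.7 lat -0.0000 z 0.0890 w 0.0193
s 0.0530 act 0.0529  Fax -0.5 Flat -0.9 Fz 0.9 lat -0.0000 z 0.0890 w 0.0190
s 0.0500 act 0.0499  Fax -0.8 Flat -0.1 Fz 0.1 lat -0.0000 z 0.0890 w 0.0188
s 0.0470 act 0.0469  Fax -0.9 Flat -0.1 Fz -0.6 lat -0.0000 z 0.0890 w 0.0191
s 0.0440 act 0.0439  Fax -0.1 Flat -0.1 Fz 0.8 lat -0.0000 z 0.0889 w 0.0189
s 0.0410 act 0.0409  Fax 0.4 Flat -0.3 Fz -0.2 lat -0.0000 z 0.0891 w 0.0191
s 0.0380 act 0.0383  Fax -4.4 Flat -1.9 Fz 0.9 lat -0.0002 z 0.0890 w 0.0191
s 0.0350 act 0.0344  Fax 0.1 Flat -5.0 Fz 3.2 lat -0.0008 z 0.0892 w 0.0189
s 0.0320 act 0.0315  Fax 0.8 Flat -2.4 Fz 1.0 lat -0.0008 z 0.0896 w 0.0192
s 0.0300 act 0.0299  Fax -1.0 Flat -1.2 Fz -0.2 lat -0.0010 z 0.0896 w 0.0188
25.3667 c [ 0.4937 -0.2856  0.0906]
```

The nose is in the hole, so I continue until the head is home.

Run:
```python
from ins import *
insert([.4937,-.2856,.0906],.030,-.006,fmax=15)
```

```text
bias [-0.4217 -0.7722 -0.8306] [ 0.4916 -0.2416  0.0896]
s 0.0270 act 0.0269  Fax -0.7 Flat 0.6 Fz -0.1 lat -0.0000 z 0.0896 w 0.0186
s 0.0240 act 0.0239  Fax -0.8 Flat 0.8 Fz -0.5 lat 0.0001 z 0.0896 w 0.0186
s 0.0210 act 0.0209  Fax -1.0 Flat 0.2 Fz -0.1 lat 0.0002 z 0.0895 w 0.0192
s 0.0180 act 0.0179  Fax -1.2 Flat 0.1 Fz 0.4 lat 0.0002 z 0.0895 w 0.0192
s 0.0150 act 0.0149  Fax -0.1 Flat 1.5 Fz -0.2 lat 0.0002 z 0.0896 w 0.0191
s 0.0120 act 0.0118  Fax 0.1 Flat -0.3 Fz 0.6 lat 0.0003 z 0.0895 w 0.0189
s 0.0090 act 0.0088  Fax -0.9 Flat -1.1 Fz 0.5 lat 0.0003 z 0.0896 w 0.0193
s 0.0060 act 0.0059  Fax -0.9 Flat -0.2 Fz 0.0 lat 0.0003 z 0.0897 w 0.0191
s 0.0030 act 0.0030  Fax -0.5 Flat 0.2 Fz 0.9 lat 0.0002 z 0.0897 w 0.0187
s 0.0000 act -0.0001  Fax -0.9 Flat 0.2 Fz -0.1 lat 0.0002 z 0.0898 w 0.0190
s -0.0030 act -0.0013  Fax -9.0 Flat -0.7 Fz 3.3 lat 0.0002 z 0.0896 w 0.0191
s -0.0060 act -0.0014  Fax -22.7 Flat 0.6 Fz 8.2 lat 0.0002 z 0.0897 w 0.0193
29.5167 c [ 0.4938 -0.2856  0.0912]
```

Run:
```python
from ins import *
a=att(0,YAW);h=np.array([.4937,-.2856,.0896]);P=lambda s,z:np.r_[(h-d*s)[:2],z]
move_straight(P(.0130,.0896),.05,a)
gripper_to(.038);print(current_wrist_force())
move_straight(P(.0130,.16),.15)
move_straight(P(.046,.16),.15)
gripper_to(0)
cp=camera_params('wrist');save('wrist','w4.png')
for l in('pin_head','fork_hole'): print(l,[(round(q['confidence'],2),q['location'],plane(ray(cp,q['location']),.09)) for q in mark_of('wrist',l)[:1]])
move_straight(P(.046,.086),.15);f0=np.array(current_wrist_force())
s=.046
while s>.022:
    s-=.002;move_straight(P(s,.086),.06)
    f=np.array(current_wrist_force())-f0
    if f@d<-7: break
print('stop s',s,'act',(h-current_eef_pos())@d,f,current_time())
move_straight(P(.05,.09),.1);move_straight(P(.05,.2),.2)
cp=camera_params('wrist');im=save('wrist','w5.png')
for l in('pin_head','fork_hole'): print(l,[(round(q['confidence'],2),q['location'],plane(ray(cp,q['location']),.09)) for q in mark_of('wrist',l)[:1]])
cv2.imwrite('pics/m5.png',np.vstack([cv2.resize(cv2.imread('pics/w4.png'),(480,300)),cv2.resize(im[:,:,::-1],(480,300))]))
print(current_time())
```

```text
[-0.4964  0.0609  0.8496]
pin_head []
fork_hole []
stop s 0.027999999999999983 act 0.02975925765515656 [-1.2013  9.0809  2.7618] 34.5667
pin_head [(0.68, [250.2, 316.7], array([ 0.4926, -0.2866,  0.09  ]))]
fork_hole [(0.72, [249.4, 319.0], array([ 0.4947, -0.2857,  0.09  ]))]
35.7917
```

View pics/m5.png

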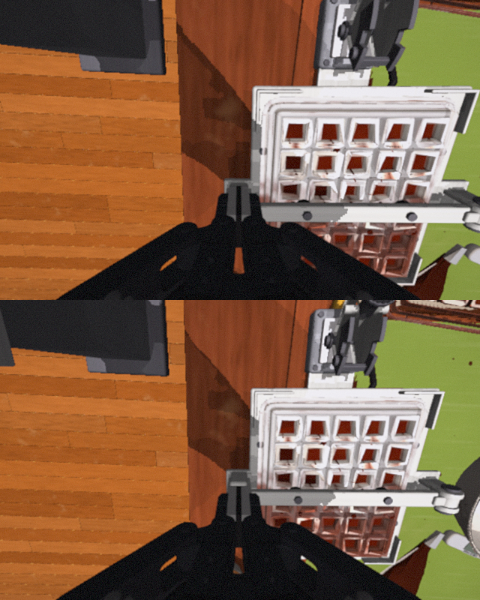

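The pin is home: the push stopped where a seated head should be, and the two marks coincide near (250, 317). Now the lever: approach along its axis, pinch the collar, lift it.

```bash
cat > lev.py <<'E'
from h import *
np.set_printoptions(precision=4,suppress=True)
YAW=.048;PV=np.array([.6111,-.108,.0397]);Rz=Rn.from_euler('z',YAW)
def u(q): return Rz.apply([0,np.sin(.45-q),np.cos(.45-q)])
def tn(q): return Rz.apply([0,-np.cos(.45-q),np.sin(.45-q)])   # growing q
def at(q): return att(.45-q,YAW)
def pos(q,r): return PV+u(q)*r
def decomp(q):
    f=np.array(current_wrist_force());return f@u(q),f@tn(q),f[0]
E
python3 - <<'E'
from lev import *
gripper_to(.045)
move_pose(pos(0,.21),at(0))
move_straight(pos(0,.067),.15,at(0));dwell(.1)
print('before',decomp(0),current_eef_pos(),pos(0,.067))
gripper_to(0);print('w',current_width(),decomp(0),current_finger_force())
for r in (.073,.0795):
    move_straight(pos(0,r),.06,at(0));dwell(.1)
    print(r,decomp(0),(current_eef_pos()-PV)@u(0),current_width())
save('wrist','w6.png');print(current_time())
E
```

```text
before (np.float64(0.409513038414584), np.float64(0.27179905224818907), np.float64(0.37978408467986335)) [ 0.6104 -0.0787  0.1012] [ 0.6097 -0.0789  0.1   ]
w 0.027005521112618634 (np.float64(10.542757091695231), np.float64(-0.35692149514430715), np.float64(-13.249036286088378)) 58.55621159076691
0.073 (np.float64(-5.671474592811208), np.float64(2.0270105830692966), np.float64(-5.351819112772475)) 0.07203264900493424 0.02700965419909374
0.0795 (np.float64(-6.811483011359478), np.float64(0.744070967898672), np.float64(-5.212960404345271)) 0.07841007866990582 0.02705085912250742
39.55
```

View pics/w6.png

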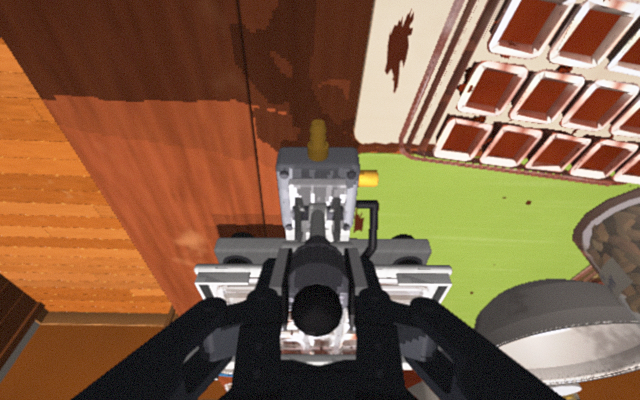

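The picture shows the collar pinched with the knob between the fingers at (310, 318), and the spring load shows on the wrist. I lift it to the end stop, swing to 0.60, then press lightly and feel for the notch.

Run:
```python
from lev import *
PV[0]-=.0007
r=.0795
while r<.090:
    r+=.001;move_straight(pos(0,r),.06,at(0));dwell(.05);d=decomp(0)
    print('lift r %.4f act %.4f Fu %.1f Ft %.1f'%(r,(current_eef_pos()-PV)@u(0),d[0],d[1]))
    if d[0]<-12: break
q=0
while q<.6:
    q+=.05;move_straight(pos(q,r),.06,at(q));d=decomp(q)
    print('q %.2f act r %.4f Fu %.1f Ft %.1f w %.4f'%(q,np.linalg.norm((current_eef_pos()-PV)[1:]),*d[:2],current_width()))
    if abs(d[1])>15 : print('BLOCK');break
print(current_time(),r,q)
```

```text
lift r 0.0805 act 0.0799 Fu -9.3 Ft -0.7
lift r 0.0815 act 0.0808 Fu -10.2 Ft -0.6
lift r 0.0825 act 0.0809 Fu -17.9 Ft -0.7
q 0.05 act r 0.0809 Fu -17.7 Ft 1.1 w 0.0271
q 0.10 act r 0.0809 Fu -16.9 Ft 1.2 w 0.0271
q 0.15 act r 0.0810 Fu -16.5 Ft 1.7 w 0.0269
q 0.20 act r 0.0811 Fu -17.8 Ft 0.1 w 0.0273
q 0.25 act r 0.0812 Fu -20.1 Ft 0.5 w 0.0271
q 0.30 act r 0.0812 Fu -20.3 Ft 1.8 w 0.0274
q 0.35 act r 0.0813 Fu -21.6 Ft 0.6 w 0.0271
q 0.40 act r 0.0813 Fu -22.4 Ft 1.2 w 0.0273
q 0.45 act r 0.0814 Fu -21.6 Ft 2.0 w 0.0268
q 0.50 act r 0.0814 Fu -20.9 Ft 1.4 w 0.0269
q 0.55 act r 0.0815 Fu -19.9 Ft 1.6 w 0.0269
q 0.60 act r 0.0815 Fu -20.0 Ft 2.5 w 0.0269
43.45 0.0825 0.6
```

Run:
```python
from lev import *
PV[0]-=.0007
q=.6;r=.0805
d=decomp(q)
while r>.074:
    r-=.001;move_straight(pos(q,r),.06,at(q));dwell(.04);d=decomp(q)
    print('low r %.4f act %.4f Fu %.1f'%(r,(current_eef_pos()-PV)@u(q),d[0]))
    if d[0]>4: break
ra0=(current_eef_pos()-PV)@u(q)
while q<1.05 and current_time()<56:
    q+=.015;move_straight(pos(q,r),.05,at(q));d=decomp(q)
    ra=(current_eef_pos()-PV)@u(q)
    print('q %.3f r %.4f act %.4f Fu %.1f Ft %.1f'%(q,r,ra,*d[:2]))
    if d[1]<-10 or ra<ra0-.003: print('NOTCH');break
    r+=np.clip((d[0]-6)*1e-4,-.001,.0006)
print(current_time())
```

```text
low r 0.0795 act 0.0802 Fu -8.8
low r 0.0785 act 0.0794 Fu -8.0
low r 0.0775 act 0.0788 Fu -6.0
low r 0.0765 act 0.0784 Fu -0.9
low r 0.0755 act 0.0782 Fu 2.3
low r 0.0745 act 0.0780 Fu 8.7
q 0.615 r 0.0745 act 0.0775 Fu 4.7 Ft 3.1
q 0.630 r 0.0744 act 0.0769 Fu 1.5 Ft 3.0
q 0.645 r 0.0739 act 0.0760 Fu -1.9 Ft 5.5
q 0.660 r 0.0731 act 0.0746 Fu -5.6 Ft 4.3
NOTCH
46.2
```

The collar is sinking (its lift is about 6 mm) and is being drawn forward, which means it's entering the notch. I lower it gently and let it self-centre.

Run:
```python
from lev import *
PV[0]-=.0007
q=.66;r=.0731
for i in range(14):
    d=decomp(q)
    q+=np.clip(.0015*d[1],-.01,.01)
    if d[0]<3: r-=.001
    move_straight(pos(q,r),.05,at(q));dwell(.04);d=decomp(q);e=current_eef_pos()-PV
    print('q %.3f r %.4f act %.4f tang %.4f Fu %.1f Ft %.1f'%(q,r,e@u(q),e@tn(q),*d[:2]))
    if d[0]>6 or abs(d[1])>15: break
print(current_time());save('wrist','w7.png')
```

```text
q 0.666 r 0.0721 act 0.0737 tang 0.0004 Fu -4.8 Ft 4.4
q 0.673 r 0.0711 act 0.0727 tang 0.0002 Fu -4.6 Ft 4.0
q 0.679 r 0.0701 act 0.0716 tang 0.0001 Fu -4.8 Ft 2.1
q 0.682 r 0.0691 act 0.0707 tang 0.0000 Fu -4.0 Ft 3.4
q 0.687 r 0.0681 act 0.0696 tang -0.0001 Fu -3.9 Ft 1.4
q 0.689 r 0.0671 act 0.0688 tang -0.0001 Fu -3.2 Ft 1.7
q 0.692 r 0.0661 act 0.0688 tang -0.0001 Fu 3.5 Ft 0.8
q 0.693 r 0.0661 act 0.0688 tang -0.0002 Fu 2.9 Ft 1.1
q 0.695 r 0.0651 act 0.0687 tang -0.0001 Fu 9.4 Ft 0.2
48.825
```

View pics/w7.png

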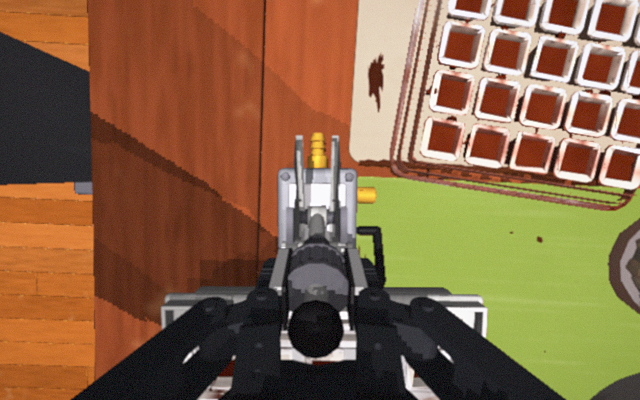

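The collar has bottomed at the same radius as when down (0.0687). A small nudge each way checks the lock, then I release and withdraw along the lever.

Run:
```python
from lev import *
PV[0]-=.0007
for q in (.72,.67,.695):
    move_straight(pos(q,.0665),.05,at(q));dwell(.05);d=decomp(q);e=current_eef_pos()-PV
    print('q %.3f tang %.4f Fu %.1f Ft %.1f'%(q,e@tn(.695),*d[:2]))
q=.695
gripper_to(.045)
move_straight(pos(q,.19),.15,at(q));print(current_wrist_force())
cp=camera_params('wrist');im=save('wrist','w8.png')
m=mark_of('wrist','collar_grip')
for l in('pin_head','fork_hole'): print(l,[(round(z['confidence'],2),z['location'],plane(ray(cp,z['location']),.09)) for z in mark_of('wrist',l)[:1]])
# ray meets the lever plane -> radius of collar
n=Rz.apply([1,0,0])
for z in m[:1]:
    o,dd=ray(cp,z['location']);X=o+dd*(((PV-o)@n)/(dd@n)) if abs(dd@n)>.05 else None
    print('collar',z['confidence'],z['location'],X)
side=save('side','d8.png');cs=camera_params('side');ms=mark_of('side','collar_grip')
if m and ms:
    X,e=tri([ray(cp,m[0]['location']),ray(cs,ms[0]['location'])]);v=X-PV;print('tri',X,e,'r',np.linalg.norm(v[1:]),'q',.45-np.arctan2(v[1],v[2]))
print(current_time())
o=np.zeros((600,640,3),np.uint8);o[:400]=im;o[400:]=cv2.resize(side[170:250,250:378],(640,400))[:200]
cv2.imwrite('pics/m8.png',o[:,:,::-1])
```

```text
q 0.720 tang 0.0017 Fu 1.5 Ft 1.9
q 0.670 tang -0.0009 Fu -0.3 Ft 6.2
q 0.695 tang 0.0001 Fu 0.6 Ft 1.4
[ 0.1141 -1.4491 -0.3994]
pin_head [(0.19, [174.9, 318.1], array([ 0.6106, -0.1066,  0.09  ]))]
fork_hole []
collar 0.91 [204.0, 318.7] None
tri [ 0.6133 -0.1321  0.1183] [np.float64(0.9), np.float64(0.9)] r 0.08223030649580382 q 0.7475634030658782
51.3667
```

View pics/m8.png

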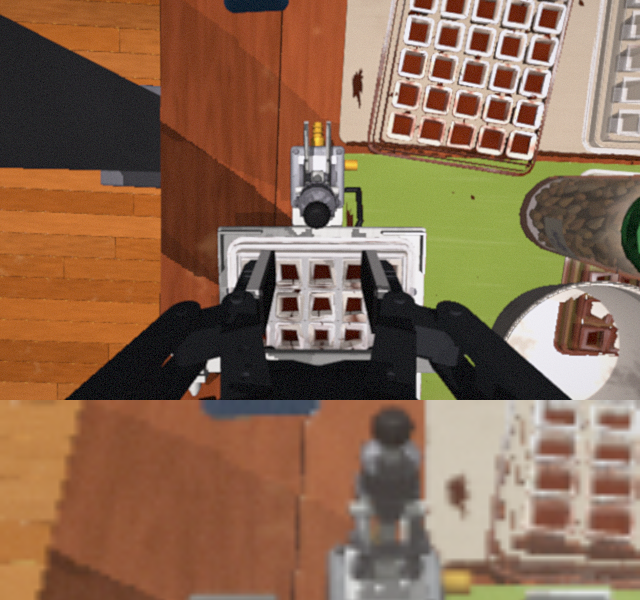

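The collar is down, at a radius of 82 mm and a lever angle of about 0.72. The image shows the lever standing over at (318, 205) and the gripper clear of everything.

```bash
python3 -c "
from station import *
dwell(.3);print(hand_in())"
```

```text
the job is handed in; nothing more can be done
None
```

I handed the job in at about 52 s: the clevis pin is seated with its head against the fork, the lever is over at about 0.7 rad with its collar fully down in the stop's notch, and the arm is clear; `hand_in()` returned no verdict, so I have no confirmation that it passed.

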